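# Fill the tape roll holder up to its level pointer

### The job

Fill the tube-shaped tape roll holder: it has one roll in it already, so stack two more of the loose rolls flat inside it, choosing them by thickness so that the top of the stack comes level with the steel pointer. Leave the one roll that is not needed lying on the table away from the holder, and do not disturb the jar with the cream lid that stands alone on the table.

Things in the scene. Friction and masses are not known exactly. Their poses are not given: they have to be found in the camera images.
- holder: grey upright round tube fixed to the table, open at the top; origin at the centre of its bottom on the table (the rolls in it stand on the table, z = 0), z up its axis. Inside diameter 74 mm, wall 3 mm. On its -x and +x sides screwed feet 6 mm high reach 65 mm from the axis; at +x a steel strip 16 mm wide stands 57 mm from the axis, 88 mm tall
- holder_mouth (a point): centre of the tube's open top, 78 mm above the table, on its axis, axes as the holder's. The top 12 mm of the wall flare outward. Two opposite full-height slots 44 mm wide, open at the top and right through the wall, face the holder's +y and -y: fingers that hold a roll across the holder's y direction pass down through them
- level_mark (a point): tip of the steel pointer, a small tongue that points inward from the strip on the holder's +x side, at its upper edge: 84 mm above the table, 41 mm from the tube's axis. 84 mm is two narrow rolls (24 mm each) and one wide roll (36 mm) in any order
- narrow_roll_a_center (a point): centre (half-way up) of a cream tape roll with a pale core, the narrow kind: a disc 66 mm in diameter and 24 mm thick, lying flat, about 80 g; z is its axis, up. It grips as a solid disc (nothing fits into the core): take it across its outer edge. At the start it lies on the table or already inside the holder
- narrow_roll_b_center (a point): centre (half-way up) of a cream tape roll with a pale core, the narrow kind: a disc 66 mm in diameter and 24 mm thick, lying flat, about 80 g; z is its axis, up. It grips as a solid disc (nothing fits into the core): take it across its outer edge. At the start it lies on the table or already inside the holder
- wide_roll_a_center (a point): centre (half-way up) of a cream tape roll with a pale core, the wide kind: a disc 66 mm in diameter and 36 mm thick, lying flat, about 110 g; z is its axis, up. It grips as a solid disc (nothing fits into the core): take it across its outer edge. At the start it lies on the table or already inside the holder
- wide_roll_b_center (a point): centre (half-way up) of a cream tape roll with a pale core, the wide kind: a disc 66 mm in diameter and 36 mm thick, lying flat, about 110 g; z is its axis, up. It grips as a solid disc (nothing fits into the core): take it across its outer edge. At the start it lies on the table or already inside the holder
- peach_jar_center (a point): centre of a jar with a cream lid, 60 mm in diameter, 92 mm tall, standing on the table at the right; a bystander to leave alone
- cash_box: fixed open blue cash box behind the holder, an obstacle: 200 mm deep (x), 256 mm wide (y), origin at the centre of its underside; its front edge is 62 mm high, but its raised lid stands up to 263 mm above the table, so cross over it higher than that. (A jar crate at the right, from y = -0.49 on, is 105 mm high)
Mind the look-alikes: they are no part of the job. What is shaped like the part that bears wide_roll_a_center but yellow is not meant.

How it is judged:
By the outcome, as a careful person would: the job done as asked, in the order asked, and still so for the second after the job is handed in, with the robot touching nothing.
It also fails if it takes over 67 s, if anything falls off the work surface, if the arm or the gripper's body presses on something with over 40 N, if the wrist force passes 120 N, or if a joint passes its speed limit or range.

### The arm

A 6-joint arm with a two-finger parallel gripper is mounted at the origin on a cart in front of the work surface, level with it; the furniture and walls round the work are solid. World frame = base frame: x ahead of the robot, y to its left, z up, the work surface at z = 0. Lengths are in m, angles in rad, forces in N, time in s.
With the tool pointing down it reaches from about 0.25 to 0.775 m from the base axis. Payload 4 kg.
Tool frame: the origin (TCP) lies midway between the tips of the shut fingers; the grasp point (between the pads) lies 19 mm behind it (robot.tcp_to_grasp is the distance from the TCP to the grasp point, in m); x points along the fingers, y is the direction in which the jaws open and shut, and the axes are right-handed (so a half turn about x gives the same grasp; the last joint's range is limited). The gripper opens to 94 mm and grips with 3 to 60 N. Pads are 16 mm wide; open, the fingers measure 119 mm over their backs; the gripper's body (75 mm by 177 mm) begins 78 mm behind the grasp point.
Start: joints at [-1.241, 0.087, 1.371, -0, 1.684, -0.103], TCP at [0.231, -0.499, 0.206] pointing down, gripper open.
Joint ranges: [-3.1, 3.1], [-0.76, 2.03], [0.27, 2.55], [-1.08, 4.22], [0.17, 2.65], [-2.57, 2.57]. Speed limits (rad/s): [2.79, 2.79, 3.14, 3.14, 3.14, 3.14].

### API

Orientations are given as [roll, pitch, yaw] about the fixed x, y, z axes, in that order (R = Rz(yaw) Ry(pitch) Rx(roll)).
In Python, from bench import robot gives the robot as it stands.
- The arm moves only by the tool send_rows, never from a script. Its argument "increments" is a list of rows, each a list of 5 numbers: the opening, from -1 (shut) to 1 (fully open), so that 0 is half open, then the shift along the tool's x, y, z in m, then the turn about the tool's x in rad. In form: [[hand, tx, ty, tz, roll], ...]. A call has 1 to 5 rows; each row is the pose to reach, as a shift and turn from the pose commanded when the call began, along the tool's axes at that moment; what a row does not reach only later rows make up. A row lasts 1/12 s, in which the tool goes at most 41.7 mm and 7.16 degrees, less where a joint would pass 70% of its speed; a pose out of reach is approached as far as the arm can. A call with a gripper value outside its range is refused whole. The fingers move at their own pace and stop on an object; the grip force is fixed at half the most. Time passes only in rows, so rows that repeat a pose let the fingers close. It gives the time, the measured TCP pose, the force and the opening at its end, in the units of the state.
- robot.get_obs(): the state, without advancing time (a new reading comes with each control period).
- robot.snapshot(name): name is "scene" or "side" or "wrist"; returns a dict with "image" (420x560x3 uint8, red, green, blue), "intrinsics" (3x3 intrinsics, pixels), "world_from_camera" (4x4, takes a point from camera to world coordinates). Camera axes: x right, y down, z forward; pixel columns grow to the right and rows downward; lengths in m; the calibration is good to about 2 mm. A picture is of the moment at which its call begins. There is no depth.
- robot.close_job(): hands the job in, once; it reports no verdict.
The state is a dict: "time": time; "joint_positions": joint angles; "qvel": joint speeds; "joint_torque": joint torques, N m; "tool_pos": TCP position; "ee_rot": TCP orientation; "wrist_force": force on the tool from outside, world axes, zero at the start; "wrist_torque": the same for the moment, N m; "width": finger opening in m.
Only numpy, scipy, OpenCV 4.12 (cv2) and the standard library are available. Lean on these libraries where they do the work, as an engineer would, in place of code of your own. Each camera call takes 0.05 s, during which the arm holds its last target.

## Working session

There is one attempt and no reset: what is moved stays moved. The work goes in short steps, Python scripts to look and compute and a tool call to move; the robot and the scene stay as the last step left them, time stands still between calls to the robot, and variables do not carry over. Pictures are saved under pics/ and viewed, and the job is handed in when it is done.

Besides the shell and the picture viewer there is one more tool, called after "Request:" as a command line: name --pt "numbers of a row" for each row, then --argument value for the rest. send_rows: Moves the arm, as the interface text tells. Its arguments: {"type":"object","properties":{"increments":{"type":"array"}},"required":["increments"]}

```bash
ls; mkdir -p pics; python3 - <<'E'
from bench import robot
import cv2,numpy as np,json
o=robot.get_obs();print({k:np.round(v,3).tolist() for k,v in o.items()})
for n in ["scene","side","wrist"]:
    s=robot.snapshot(n);cv2.imwrite(f"pics/{n}0.png",s["image"][:,:,::-1]);np.savez(f"{n}0.npz",**s)
    print(n,np.round(s["intrinsics"],1).tolist(),np.round(s["world_from_camera"],3).tolist())
E
```

```text
pics
{'time': 0.0, 'joint_positions': [-1.241, 0.088, 1.372, -0.0, 1.684, -0.103], 'qvel': [0.001, -0.0, -0.0, 0.0, -0.001, -0.001], 'joint_torque': [0.0, -34.018, -30.243, 0.072, 0.033, -0.0], 'tool_pos': [0.231, -0.499, 0.204], 'ee_rot': [-1.669, 1.569, 1.905], 'wrist_force': [0.082, 0.191, -0.68], 'wrist_torque': [-0.052, -0.018, 0.016], 'width': 0.094}
scene [[444.5, 0.0, 280.2], [0.0, 444.5, 203.1], [0.0, 0.0, 1.0]] [[-0.735, -0.493, 0.465, -0.026], [-0.678, 0.535, -0.505, 0.565], [0.0, -0.686, -0.727, 0.99], [0.0, 0.0, 0.0, 1.0]]
side [[422.7, 0.0, 286.6], [0.0, 422.7, 218.9], [0.0, 0.0, 1.0]] [[-0.999, -0.003, 0.036, 0.508], [-0.031, 0.574, -0.818, 0.93], [-0.018, -0.819, -0.574, 0.78], [0.0, 0.0, 0.0, 1.0]]
wrist [[349.4, 0.0, 284.8], [0.0, 349.4, 204.7], [0.0, 0.0, 1.0]] [[0.421, -0.874, -0.242, 0.3], [-0.907, -0.406, -0.11, -0.467], [-0.002, 0.265, -0.964, 0.384], [0.0, 0.0, 0.0, 1.0]]
```

View pics/scene0.png

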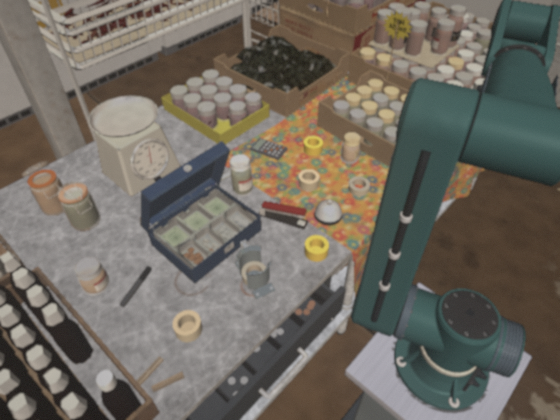

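View pics/side0.png

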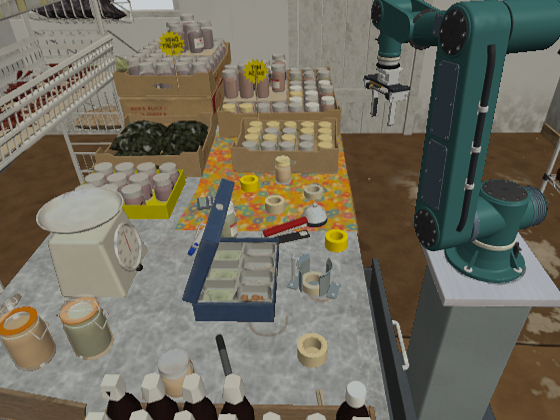

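View pics/wrist0.png

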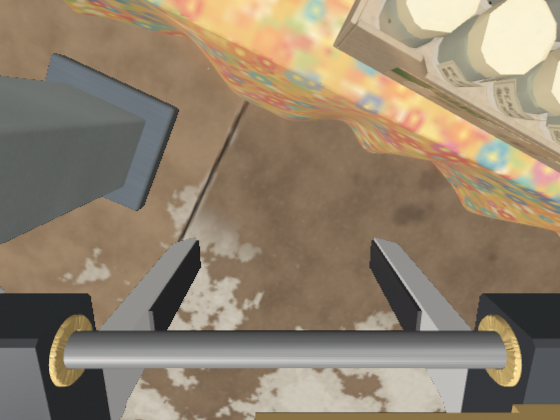

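```bash
python3 - <<'E'
import cv2,numpy as np
s=np.load("side0.npz")["image"][:,:,::-1]
c=np.load("scene0.npz")["image"][:,:,::-1]
a=lambda im,x0,y0,w,h,k:cv2.resize(im[y0:y0+h,x0:x0+w],None,fx=k,fy=k,interpolation=cv2.INTER_CUBIC)
cv2.imwrite("pics/z1.png",np.vstack([np.hstack([a(s,235,165,130,95,3),a(s,265,245,130,95,3)]),np.hstack([a(s,260,310,130,95,3),a(c,160,290,130,95,3)])]))
cv2.imwrite("pics/z2.png",np.hstack([a(c,285,130,100,140,4),a(c,215,225,100,140,4)]))
E
```

```text
(no output)
```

View pics/z1.png

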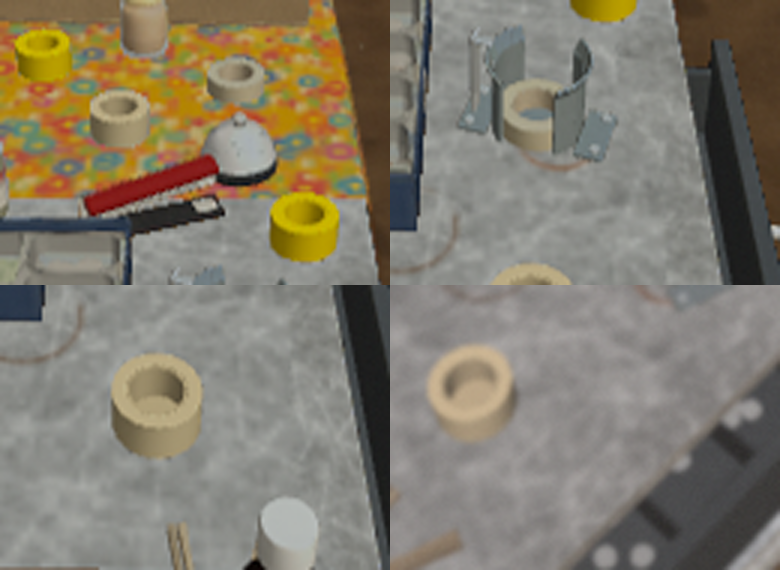

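View pics/z2.png

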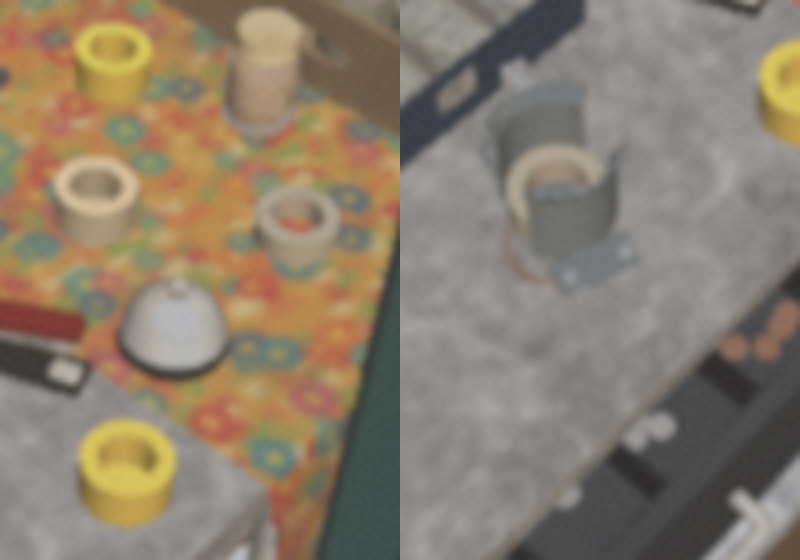

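```bash
cat > h.py <<'E'
import numpy as np,cv2
from scipy.optimize import least_squares
def load(n): return dict(np.load(n+".npz"))
def proj(s,P):
    P=np.atleast_2d(P);W=np.linalg.inv(s["world_from_camera"]);c=P@W[:3,:3].T+W[:3,3]
    p=c@s["intrinsics"].T;return p[:,:2]/p[:,2:]
def ray(s,uv,z):
    W=s["world_from_camera"];d=W[:3,:3]@np.linalg.inv(s["intrinsics"])@[uv[0],uv[1],1];o=W[:3,3]
    return o+d*(z-o[2])/d[2]
th=np.linspace(0,2*np.pi,180)
def circ(x,y,z,r=.033): return np.c_[x+r*np.cos(th),y+r*np.sin(th),0*th+z]
def bb(s,x,y,h,z0=0):
    p=proj(s,np.r_[circ(x,y,z0),circ(x,y,z0+h)]);return np.r_[p.min(0),p.max(0)]
def fit(s,b,h=None):
    b=np.array(b);p0=ray(s,[(b[0]+b[2])/2,(b[1]+b[3])/2],.015)
    if h is None:
        r=least_squares(lambda q:bb(s,q[0],q[1],q[2])-b,[p0[0],p0[1],.03])
    else: r=least_squares(lambda q:bb(s,q[0],q[1],h)-b,[p0[0],p0[1]])
    return r.x,r.fun
E
python3 - <<'E'
from h import *
np.set_printoptions(precision=4,suppress=True)
s=load("side0");c=load("scene0")
# z1 crops
print("side A",*fit(s,[297,332.7,327.3,367.7]))
print("side B",*fit(s,[265,194.7,285,214.3]))
print("side C",*fit(s,[303.7,183.3,323,199.7]))
print("side Y",*fit(s,[235+270/3,165+194/3,235+339/3,165+262/3]))
g=lambda x0,y0,k,l,t,r,b:[x0+l/k,y0+t/k,x0+r/k,y0+b/k]
print("sc A",*fit(c,g(160,290,3,38,60,125,156)))
print("sc B",*fit(c,g(285,130,4,53,157,139,245)))
print("sc C",*fit(c,g(285,130,4,255,187,340,270)))
for h in(.024,.036):
  for n,b in dict(A=[297,332.7,327.3,367.7],B=[265,194.7,285,214.3],C=[303.7,183.3,323,199.7]).items(): print(h,n,*fit(s,b,h))
for uv in [(315,278)]: print("holder",ray(s,uv,.02))
E
```

```text
side A [0.4848 0.338  0.0336] [-0.1888  0.0121  0.1878 -0.0236]
side B [ 0.5964 -0.2419  0.0343] [-0.1419  0.0081  0.1437 -0.0172]
side C [ 0.4682 -0.3311  0.0265] [ 0.0728 -0.0026 -0.0718  0.0073]
side Y [ 0.4067 -0.0489  0.0323] [-0.1358  0.0111  0.133  -0.0194]
sc A [0.4866 0.3365 0.0314] [-0.4385  0.1554  0.4507 -0.1658]
sc B [ 0.5971 -0.2449  0.0332] [ 0.0677 -0.0059 -0.0664  0.0086]
sc C [ 0.4637 -0.3315  0.0251] [-0.5182  0.1052  0.5094 -0.123 ]
0.024 A [0.4846 0.3344] [-0.0476  1.6107  0.0498 -1.4345]
0.024 B [ 0.5971 -0.2495] [-0.0236  1.4322  0.0256 -1.3126]
0.024 C [ 0.4681 -0.333 ] [ 0.0948  0.3326 -0.0931 -0.2988]
0.036 A [0.4849 0.3388] [-0.2249 -0.3945  0.223   0.3346]
0.036 B [ 0.5963 -0.2407] [-0.1614 -0.228   0.1632  0.1961]
0.036 C [ 0.4685 -0.3237] [-0.0114 -1.2868  0.0093  1.1719]
holder [0.473  0.1138 0.02  ]
```

```bash
python3 - <<'E'
from h import *
s=load("side0");c=load("scene0")
a=lambda im,x0,y0,w,h,k:cv2.resize(im[y0:y0+h,x0:x0+w],None,fx=k,fy=k,interpolation=cv2.INTER_CUBIC)
cv2.imwrite("pics/z3.png",np.hstack([a(s["image"][:,:,::-1],282,245,65,65,6),a(c["image"][:,:,::-1],225,235,65,65,6)]))
E
```

```text
(no output)
```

View pics/z3.png

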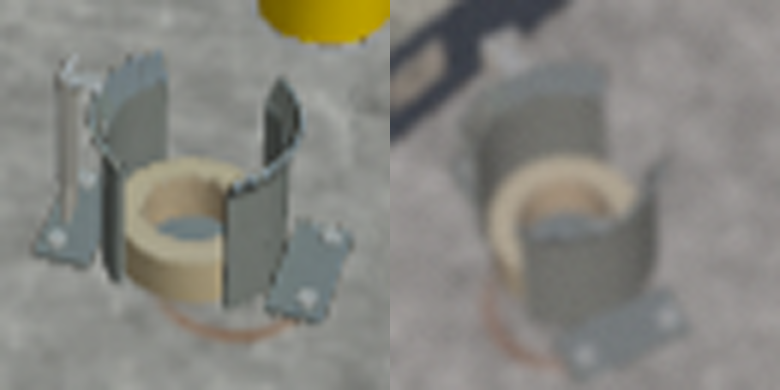

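```bash
python3 - <<'E'
from h import *
np.set_printoptions(precision=4,suppress=True)
s=load("side0");c=load("scene0")
P=lambda u,v:ray(s,(282+u/6,245+v/6),.006)[:2]
Q=lambda u,v:ray(c,(225+(u-390)/6,235+v/6),.006)[:2]
for n,a,b in [("R",P(322,322),P(352,240)),("L",P(35,248),P(58,198)),("Rscene",Q(570,375),Q(690,325))]:
    print(n,a,b,"dist",np.linalg.norm(a-b),"ang",np.degrees(np.arctan2(*(a-b)[::-1])))
print("screws",P(306,297),P(332,236),P(57,238),P(88,180)); print(Q(584,355),Q(665,320))
# top ring of the roll: ellipse centre at z=.024
print("rolltop side",ray(s,(282+195/6,245+212/6),.024),"scene",ray(c,(225+(565-390)/6,235+205/6),.024))
E
```

```text
R [0.4224 0.1734] [0.4064 0.1244] dist 0.05157857721963535 ang 71.83905809059176
L [0.5436 0.1311] [0.5343 0.0995] dist 0.032914536034959 ang 73.60066576192773
Rscene [0.4269 0.168 ] [0.4064 0.1157] dist 0.05617853624180875 ang 68.59995955771892
screws [0.4283 0.159 ] [0.4148 0.122 ] [0.5342 0.1248] [0.5212 0.0876]
[0.4294 0.157 ] [0.416  0.1211]
rolltop side [0.4747 0.1268 0.024 ] scene [0.4803 0.1164 0.024 ]
```

```bash
cat >> h.py <<'E'
from scipy.spatial.transform import Rotation as Ro
def plan(target,jaw=None):
    from bench import robot
    o=robot.get_obs();R=Ro.from_euler('xyz',o["ee_rot"]).as_matrix();p=np.array(o["tool_pos"])
    d=R.T@(np.array(target)-p)
    ja=np.degrees(np.arctan2(R[1,1],R[0,1]))
    print("t",round(o["time"],2),"pos",np.round(p,4),"jaw",round(ja,1),"w",round(o["width"],4),"j6",np.round(o["joint_positions"][5],2),"F",np.round(o["wrist_force"],1))
    print(" axes x",R[:,0].round(3),"y",R[:,1].round(3),"z",R[:,2].round(3))
    print(" shift",np.round(d,4))
    if jaw is not None:
        e=(jaw-ja+90)%180-90; print(" turn about tool x",np.round(-np.radians(e),3), "(jaw change deg %.1f)"%e)
E
python3 - <<'E'
from h import *
np.set_printoptions(precision=4,suppress=True)
s=load("side0");c=load("scene0")
print("bell side base",ray(s,(315,222),.02),"scene",ray(c,(329,216),.01))
print("jar base side",ray(s,(283,181),0),"scene base",ray(c,(350,162),0))
plan([.466,-.331,.12],70)
E
```

```text
bell side base [ 0.467  -0.1381  0.02  ] scene [ 0.4591 -0.1737  0.01  ]
jar base side [ 0.5776 -0.4264  0.    ] scene base [ 0.5631 -0.4197  0.    ]
t 0.15 pos [ 0.2305 -0.4989  0.2046] jaw -65.2 w 0.0937 j6 -0.1 F [-0.5  0.1 -0.6]
 axes x [-0.001  0.002 -1.   ] y [ 0.419 -0.908 -0.002] z [-0.908 -0.419 -0.   ]
 shift [ 0.0847 -0.0535 -0.2841]
 turn about tool x 0.782 (jaw change deg -44.8)
```

Request:
send_rows --pt "1 0 -0.01 -0.04 0.11" --pt "1 0 -0.018 -0.08 0.22" --pt "1 0 -0.025 -0.12 0.34" --pt "1 0 -0.032 -0.16 0.46" --pt "1 0.0 -0.038 -0.2 0.58"

```text
time: 0.57
tool_pos: [0.3904, -0.3843, 0.2052]
ee_rot: [-0.699, 1.57, 2.311]
wrist_force: [0.2, -0.6, -0.2]
width: 0.094
```

```bash
python3 - <<'E'
from h import *
plan([.467,-.331,.19],70)
E
```

```text
t 0.57 pos [ 0.3904 -0.3843  0.2052] jaw -97.5 w 0.094 j6 0.82 F [ 0.2 -0.6 -0.2]
 axes x [-0.  0. -1.] y [-0.131 -0.991 -0.   ] z [-0.991  0.131  0.   ]
 shift [ 0.0152 -0.0629 -0.0689]
 turn about tool x 0.218 (jaw change deg -12.5)
```

Request:
send_rows --pt "1 0 -0.03 -0.03 0.1" --pt "1 0 -0.055 -0.06 0.2" --pt "1 0 -0.055 -0.06 0.2" --pt "1 0 -0.055 -0.06 0.2"

```text
time: 0.9
tool_pos: [0.457, -0.337, 0.2047]
ee_rot: [-0.195, 1.569, 2.626]
wrist_force: [-0.3, 0.3, 0.1]
width: 0.094
```

```bash
python3 - <<'E'
from h import *
from bench import robot
plan([.467,-.331,.19],70)
s=robot.snapshot("wrist");np.savez("w1.npz",**s)
im=s["image"][:,:,::-1].copy()
for col,h in (((0,0,255),.024),((255,0,0),0)):
    cv2.polylines(im,[proj(s,circ(.467,-.331,h)).astype(int)],True,col,1)
cv2.imwrite("pics/w1.png",im)
E
```

```text
t 0.9 pos [ 0.457  -0.337   0.2047] jaw -108.4 w 0.094 j6 1.16 F [-0.3  0.3  0.1]
 axes x [-0.001  0.001 -1.   ] y [-0.315 -0.949 -0.   ] z [-0.949  0.315  0.001]
 shift [ 0.0147 -0.0088 -0.0076]
 turn about tool x 0.028 (jaw change deg -1.6)
```

View pics/w1.png

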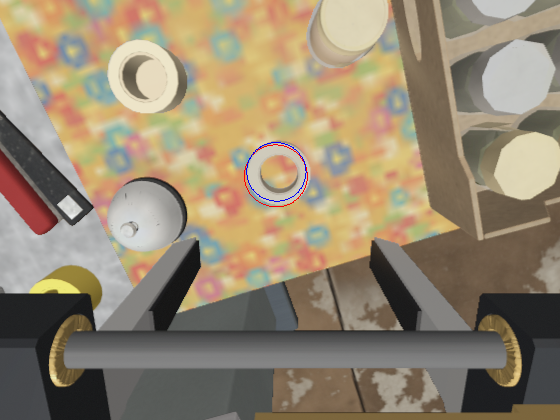

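```bash
python3 - <<'E'
from h import *
s=load("w1")
im=s["image"][:,:,::-1]
cv2.imwrite("pics/w1z.png",np.hstack([cv2.resize(im[130:220,230:330],None,fx=4,fy=4,interpolation=cv2.INTER_CUBIC),cv2.resize(im[30:120,100:200],None,fx=4,fy=4,interpolation=cv2.INTER_CUBIC)]))
E
```

```text
(no output)
```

View pics/w1z.png

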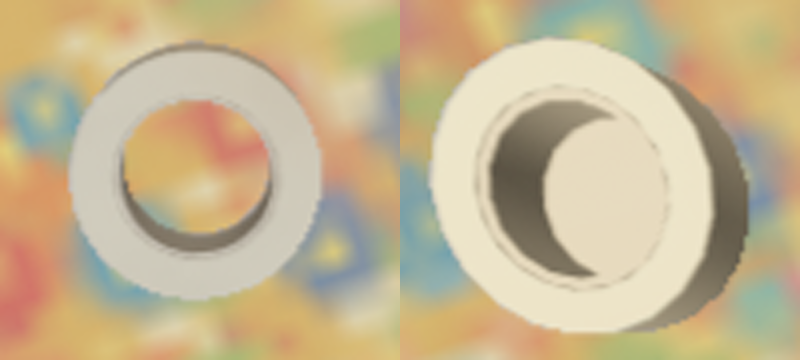

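```bash
python3 - <<'E'
from h import *
from bench import robot
for n in ("scene","side"):
    s=robot.snapshot(n);np.savez(n+"1.npz",**s)
    cv2.imwrite(f"pics/{n}1.png",cv2.resize(s["image"][:,:,::-1],(800,600),interpolation=cv2.INTER_CUBIC))
E
```

```text
(no output)
```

View pics/scene1.png

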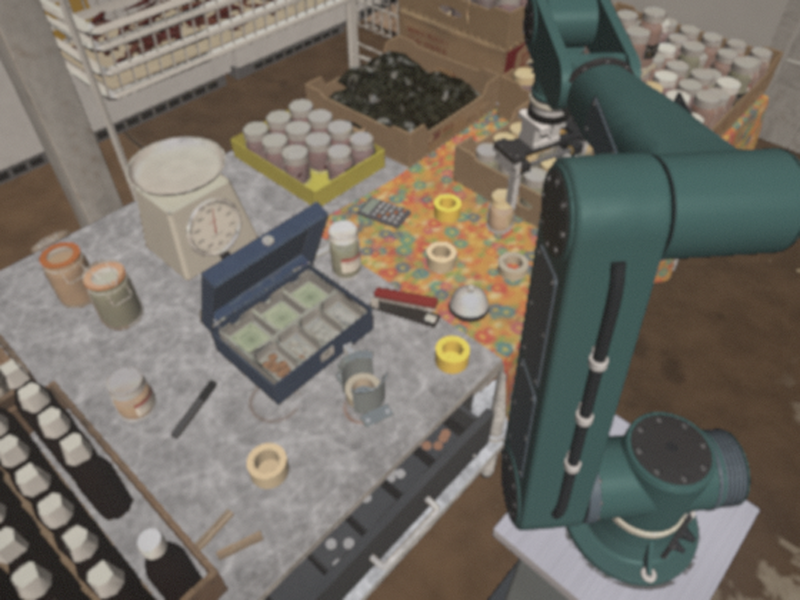

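View pics/side1.png

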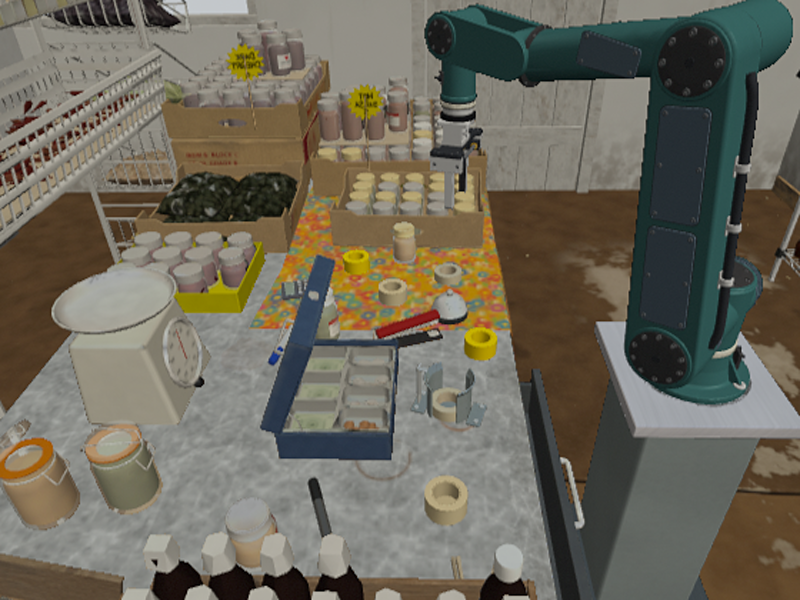

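```bash
python3 - <<'E'
from h import *
np.set_printoptions(precision=1,suppress=True)
s=load("side0")
for h in(.024,.036):print(h,bb(s,.4746,.1234,h))
print("obs left",282+122/6,"top",245+157/6,"bot",245+303/6)
for n in("side0","side1","scene0","scene1"):
    q=load(n);print(n)
    for k,(x,y,h) in dict(A=(.485,.337,.036),B=(.5965,-.243,.036),C=(.467,-.331,.024),H=(.4746,.1234,.024)).items():
        px=proj(q,circ(x,y,h,.0265)).round().astype(int);v=q["image"][px[:,1],px[:,0]];m=np.median(v,0);print(k,m,"r/b %.2f g/b %.2f"%(m[0]/m[2],m[1]/m[2]))
E
```

```text
0.024 [301.7 270.8 327.3 295.3]
0.036 [301.7 267.4 327.5 295.3]
obs left 302.3333333333333 top 271.1666666666667 bot 295.5
side0
A [185. 170. 132.] r/b 1.40 g/b 1.29
B [185. 170. 132.] r/b 1.40 g/b 1.29
C [167. 163. 139.] r/b 1.20 g/b 1.17
H [168. 164. 138.] r/b 1.22 g/b 1.19
side1
A [183. 168. 129.] r/b 1.42 g/b 1.30
B [182.  168.  129.5] r/b 1.41 g/b 1.30
C [164.5 160.  137. ] r/b 1.20 g/b 1.17
H [166. 161. 136.] r/b 1.22 g/b 1.18
scene0
A [201. 179. 146.] r/b 1.38 g/b 1.23
B [208. 185. 150.] r/b 1.39 g/b 1.23
C [171.  158.5 139. ] r/b 1.23 g/b 1.14
H [167.  156.  138.5] r/b 1.21 g/b 1.13
scene1
A [211. 188. 153.] r/b 1.38 g/b 1.23
B [217. 194. 157.] r/b 1.38 g/b 1.24
C [178. 165. 145.] r/b 1.23 g/b 1.14
H [174. 164. 145.] r/b 1.20 g/b 1.13
```

```bash
cat >> h.py <<'E'
def fitc(s,b,z):
    b=np.array(b);p0=ray(s,[(b[0]+b[2])/2,(b[1]+b[3])/2],z)
    def f(q):
        p=proj(s,circ(q[0],q[1],z));return np.r_[p.min(0),p.max(0)]-b
    r=least_squares(f,p0[:2]);return r.x,r.fun
E
python3 - <<'E'
from h import *
s=load("w1");print(fitc(s,[247.2,142.5,310.3,204.7],.024))
plan([.467,-.331,.19],70)
E
```

```text
(array([ 0.46835996, -0.33464711]), array([-0.00755715, -0.050449  ,  0.00755997,  0.05593884]))
t 1.05 pos [ 0.4549 -0.3393  0.2052] jaw -108.7 w 0.0938 j6 1.16 F [ 0.4 -0.1  0.5]
 axes x [-0.001 -0.    -1.   ] y [-0.32  -0.947  0.   ] z [-0.947  0.32   0.001]
 shift [ 0.0152 -0.0117 -0.0088]
 turn about tool x 0.023 (jaw change deg -1.3)
```

Request:
send_rows --pt "1 0.04 -0.008 -0.01 0.02" --pt "1 0.08 -0.008 -0.01 0.02" --pt "1 0.12 -0.008 -0.01 0.02" --pt "1 0.16 -0.008 -0.01 0.02" --pt "1 0.195 -0.008 -0.01 0.02"

```text
time: 1.47
tool_pos: [0.4657, -0.335, 0.0081]
ee_rot: [-0.117, 1.569, 2.677]
wrist_force: [-1.2, 0.3, 0.4]
width: 0.094
```

Request:
send_rows --pt "1 0 0 0 0" --pt "1 0.002 0 0 0"

```text
time: 1.63
tool_pos: [0.4659, -0.3346, 0.0075]
ee_rot: [-0.316, 1.567, 2.478]
wrist_force: [0.4, -1.0, 1.2]
width: 0.0938
```

```bash
python3 - <<'E'
from h import *
from bench import robot
plan([.468,-.334,.005],70)
s=robot.snapshot("wrist");cv2.imwrite("pics/w2.png",s["image"][:,:,::-1])
E
```

```text
t 1.63 pos [ 0.4659 -0.3346  0.0075] jaw -109.9 w 0.0938 j6 1.2 F [ 0.4 -1.   1.2]
 axes x [-0.003  0.002 -1.   ] y [-0.341 -0.94  -0.001] z [-0.94   0.341  0.003]
 shift [ 0.0025 -0.0013 -0.0017]
 turn about tool x 0.001 (jaw change deg -0.1)
```

View pics/w2.png

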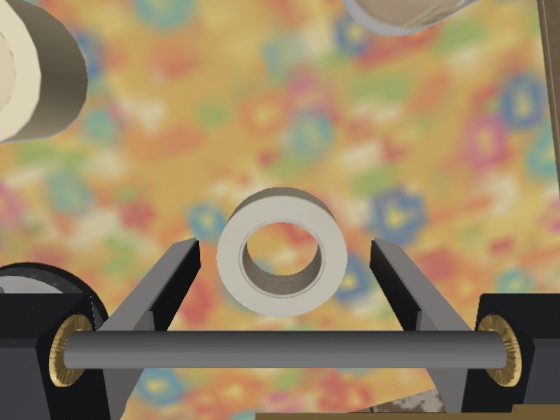

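```bash
python3 - <<'E'
from h import *
from bench import robot
s=robot.snapshot("wrist")
print(fitc(s,[217,195,347,317],.024))
p=np.array(robot.get_obs()["tool_pos"]);print(p,proj(s,[p,p+[0,0,.019]]))
E
```

```text
(array([ 0.46993746, -0.33536599]), array([ 0.58392463,  1.28269775, -0.58508039, -1.62769192]))
[ 0.46836754 -0.33597078  0.01082403] [[284.18222022 250.95103162]
 [284.15185894 265.93979776]]
```

Request:
send_rows --pt "1 0.003 0 -0.002 0" --pt "-1 0.003 0 -0.002 0" --pt "-1 0.003 0 -0.002 0" --pt "-1 0.003 0 -0.002 0" --pt "-1 0.003 0 -0.002 0"

```text
time: 2.15
tool_pos: [0.4701, -0.3351, 0.0062]
ee_rot: [2.745, 1.57, -0.742]
wrist_force: [0.3, -0.6, -0.6]
width: 0.0707
```

Request:
send_rows --pt "-1 0 0 0 0" --pt "-1 0 0 0 0" --pt "-1 0 0 0 0"

```text
time: 2.4
tool_pos: [0.47, -0.3349, 0.006]
ee_rot: [2.986, 1.57, -0.501]
wrist_force: [-0.2, 0.5, 4.0]
width: 0.0656
```

Gripped (65.6 mm). Lift, checking as I go.

Request:
send_rows --pt "-1 0 0 0 0" --pt "-1 -0.02 0 0 0" --pt "-1 -0.05 0 0 0" --pt "-1 -0.09 0 0 0" --pt "-1 -0.13 0 0 0"

```text
time: 2.82
tool_pos: [0.4686, -0.3341, 0.1349]
ee_rot: [-0.321, 1.567, 2.475]
wrist_force: [1.2, -0.6, -0.3]
width: 0.0654
```

Request:
send_rows --pt "-1 -0.04 0 0 0" --pt "-1 -0.06 0 0 0" --pt "-1 -0.06 0 0 0"

```text
time: 3.07
tool_pos: [0.472, -0.3369, 0.2025]
ee_rot: [2.755, 1.558, -0.732]
wrist_force: [0.2, -0.6, -0.5]
width: 0.0656
```

```bash
python3 - <<'E'
from h import *
from bench import robot
plan([.39,.03,.19],71)
s=robot.snapshot("wrist");cv2.imwrite("pics/w3.png",s["image"][:,:,::-1])
E
```

```text
t 3.07 pos [ 0.472  -0.3369  0.2025] jaw -109.8 w 0.0656 j6 1.2 F [ 0.2 -0.6 -0.5]
 axes x [ 0.009 -0.008 -1.   ] y [-0.339 -0.941  0.005] z [-0.941  0.339 -0.012]
 shift [ 0.0086 -0.3175  0.2015]
 turn about tool x -0.014 (jaw change deg 0.8)
```

View pics/w3.png

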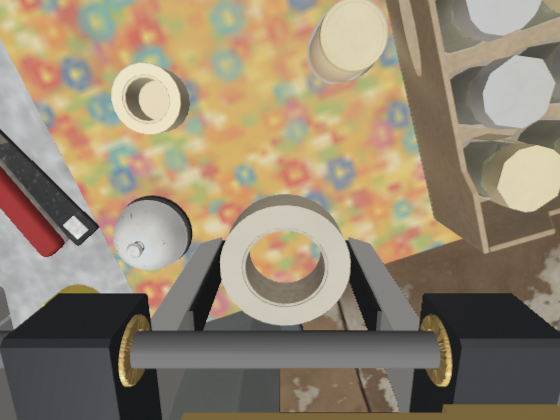

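Request:
send_rows --pt "-1 0 -0.025 0.013 0" --pt "-1 0 -0.06 0.032 0" --pt "-1 0 -0.096 0.05 0" --pt "-1 0 -0.13 0.068 0" --pt "-1 0 -0.165 0.086 0"

```text
time: 3.53
tool_pos: [0.4427, -0.1485, 0.1917]
ee_rot: [-0.092, 1.565, 2.703]
wrist_force: [0.5, 0.8, -0.7]
width: 0.0656
```

Request:
send_rows --pt "-1 0 -0.035 0.018 0" --pt "-1 0 -0.07 0.036 0" --pt "-1 0 -0.105 0.055 0" --pt "-1 0 -0.14 0.074 0" --pt "-1 0 -0.175 0.093 0"

```text
time: 3.95
tool_pos: [0.4143, 0.0473, 0.1922]
ee_rot: [0.348, 1.566, -3.14]
wrist_force: [0.8, 0.3, -1.3]
width: 0.0653
```

Request:
send_rows --pt "-1 0 -0.035 0.018 0" --pt "-1 0 -0.07 0.036 0" --pt "-1 0 -0.093 0.05 0" --pt "-1 0 -0.093 0.05 0" --pt "-1 0 -0.093 0.05 0"

```text
time: 4.37
tool_pos: [0.3992, 0.1507, 0.1925]
ee_rot: [0.692, 1.565, -2.792]
wrist_force: [0.6, 0.7, -1.6]
width: 0.0652
```

```bash
python3 - <<'E'
from h import *
from bench import robot
plan([.4746,.1234,.19],71)
s=robot.snapshot("wrist");np.savez("w4.npz",**s);cv2.imwrite("pics/w4.png",s["image"][:,:,::-1])
E
```

```text
t 4.37 pos [0.3992 0.1507 0.1925] jaw -109.6 w 0.0652 j6 2.14 F [ 0.6  0.7 -1.6]
 axes x [-0.005 -0.002 -1.   ] y [-0.335 -0.942  0.003] z [-0.942  0.335  0.004]
 shift [ 0.0022  0.0004 -0.0802]
 turn about tool x -0.01 (jaw change deg 0.6)
```

View pics/w4.png

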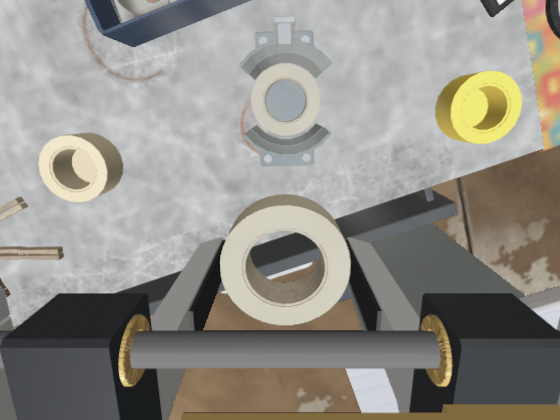

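```bash
python3 - <<'E'
from h import *
s=load("w4")
im=s["image"][:,:,::-1]
cv2.imwrite("pics/w4z.png",cv2.resize(im[10:180,220:350],None,fx=5,fy=5,interpolation=cv2.INTER_CUBIC)[:, :][:850].copy()[:, :650] if 0 else cv2.resize(im[10:175,220:350],(520,660)[:2],interpolation=cv2.INTER_CUBIC)[:600])
E
```

```text
(no output)
```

View pics/w4z.png

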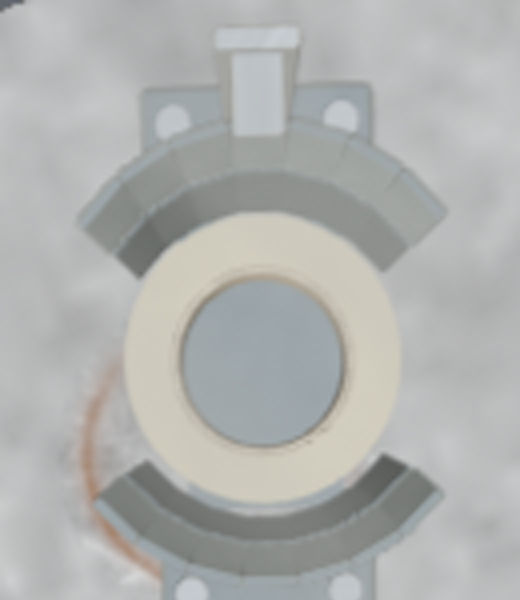

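```bash
python3 - <<'E'
from h import *
np.set_printoptions(precision=4,suppress=True)
s=load("w4")
S=np.array([[172,121],[341,119],[192,588],[345,585]])/4+[220,10]
M=np.array([[78,220],[447,212],[95,495],[442,490]])/4+[220,10]
T=np.array([[257,135]])/4+[220,10]
def model(q):
    x,y,a,sd,sw,md,mw=q
    L=np.array([[sd,sw,.007],[sd,-sw,.007],[-sd,sw,.007],[-sd,-sw,.007],[md,mw,.078],[md,-mw,.078],[-md,mw,.078],[-md,-mw,.078],[.041,0,.084]])
    R=np.array([[np.cos(a),-np.sin(a)],[np.sin(a),np.cos(a)]])
    L[:,:2]=L[:,:2]@R.T+[x,y]
    return proj(s,L)
O=np.r_[S,M,T]
r=least_squares(lambda q:(model(q)-O).ravel(),[.4746,.1234,np.radians(-19),.055,.02,.03,.03],loss="soft_l1")
print(r.x,np.degrees(r.x[2]));print((model(r.x)-O))
print("inner roll",fitc(s,[220+125/4,10+211/4,220+402/4,10+503/4],.024))
print(fitc(s,[220+125/4,10+211/4,220+402/4,10+503/4],.036))
from bench import robot
p=np.array(robot.get_obs()["tool_pos"])
# held roll top: fit z too
b=np.array([220,203,350,325.])
def f(q):
    P=proj(s,circ(*q));return np.r_[P.min(0),P.max(0)]-b
h=least_squares(f,[p[0],p[1],p[2]+.018]);print("held",h.x,h.fun,"tcp",p)
E
```

```text
[ 0.477   0.1209 -0.3162  0.056   0.0201  0.0267  0.0361] -18.11903119217265
[[ 0.283   0.431 ]
 [ 0.0204 -0.1505]
 [-0.3403  0.2676]
 [-0.068   0.0597]
 [ 0.0561  0.228 ]
 [-0.4172 -0.119 ]
 [-0.3736  0.564 ]
 [ 0.0848 -0.3702]
 [ 0.7755 -0.8151]]
inner roll (array([0.4774, 0.1207]), array([ 0.065 ,  0.395 , -0.0655, -0.4429]))
(array([0.477 , 0.1209]), array([-1.1629, -0.783 ,  1.1661,  0.9394]))
held [0.399  0.1502 0.2115] [-0.7204  0.7484  0.7209 -0.8282] tcp [0.3998 0.1498 0.193 ]
```

Request:
send_rows --pt "-1 0 0 -0.03 -0.026" --pt "-1 0 0.001 -0.06 -0.026" --pt "-1 0.02 0.001 -0.083 -0.026" --pt "-1 0.04 0.001 -0.083 -0.026" --pt "-1 0.04 0.001 -0.083 -0.026"

```text
time: 4.83
tool_pos: [0.4765, 0.1181, 0.1494]
ee_rot: [0.509, 1.559, -2.957]
wrist_force: [-1.2, 0.5, -0.8]
width: 0.0657
```

```bash
python3 - <<'E'
from h import *
from bench import robot
for i in range(3): plan([.477,.121,.10],71.9)
for n in ("wrist","side"):
    s=robot.snapshot(n);np.savez("x5%s.npz"%n,**s)
    im=s["image"][:,:,::-1].copy()
    cv2.imwrite("pics/x5%s.png"%n,im if n=="wrist" else cv2.resize(im[200:310,260:380],None,fx=5,fy=5,interpolation=cv2.INTER_CUBIC))
E
```

```text
t 4.83 pos [0.4765 0.1181 0.1494] jaw -108.6 w 0.0657 j6 2.02 F [-1.2  0.5 -0.8]
 axes x [-0.011 -0.002 -1.   ] y [-0.318 -0.948  0.006] z [-0.948  0.318  0.01 ]
 shift [ 0.0494 -0.0031 -0.    ]
 turn about tool x -0.008 (jaw change deg 0.5)
t 4.83 pos [0.4765 0.1181 0.1494] jaw -108.6 w 0.0657 j6 2.02 F [-1.2  0.5 -0.8]
 axes x [-0.011 -0.002 -1.   ] y [-0.318 -0.948  0.006] z [-0.948  0.318  0.01 ]
 shift [ 0.0494 -0.0031 -0.    ]
 turn about tool x -0.008 (jaw change deg 0.5)
t 4.83 pos [0.4765 0.1181 0.1494] jaw -108.6 w 0.0657 j6 2.02 F [-1.2  0.5 -0.8]
 axes x [-0.011 -0.002 -1.   ] y [-0.318 -0.948  0.006] z [-0.948  0.318  0.01 ]
 shift [ 0.0494 -0.0031 -0.    ]
 turn about tool x -0.008 (jaw change deg 0.5)
```

View pics/x5wrist.png

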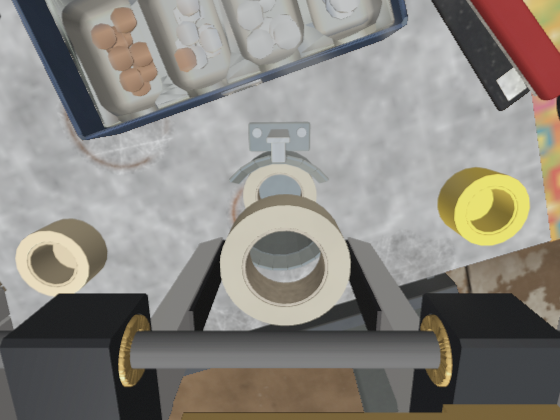

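View pics/x5side.png

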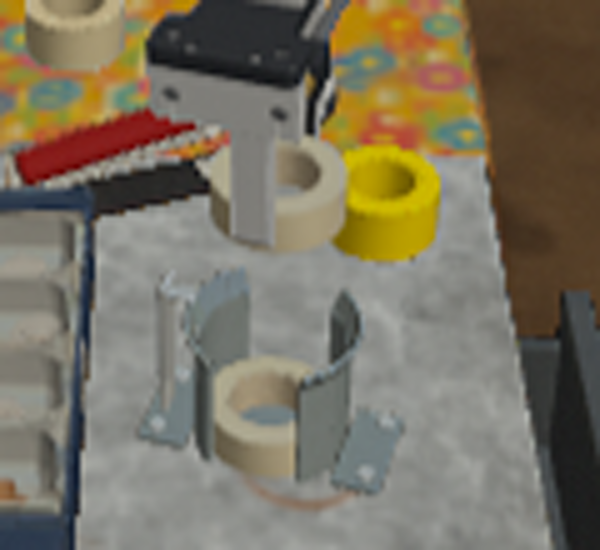

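Request:
send_rows --pt "-1 0.025 0 0 -0.005" --pt "-1 0.05 0 0 -0.005" --pt "-1 0.05 0 0 -0.005"

```text
time: 5.18
tool_pos: [0.4756, 0.1202, 0.102]
ee_rot: [0.469, 1.563, -2.987]
wrist_force: [-1.4, -0.9, -0.9]
width: 0.0651
```

```bash
python3 - <<'E'
from h import *
from bench import robot
plan([.477,.121,.10],71.9)
for n in ("wrist","side","scene"):
    s=robot.snapshot(n);np.savez("x6%s.npz"%n,**s)
    print(robot.get_obs()["tool_pos"])
    im=s["image"][:,:,::-1].copy()
    cut={"wrist":(200,330,200,370),"side":(220,310,270,370),"scene":(200,310,200,320)}[n]
    cv2.imwrite("pics/x6%s.png"%n,cv2.resize(im[cut[0]:cut[1],cut[2]:cut[3]] if n!="wrist" else im[120:330,200:370],None,fx=2.5 if n=="wrist" else 4.5,fy=2.5 if n=="wrist" else 4.5,interpolation=cv2.INTER_CUBIC))
E
```

```text
t 5.18 pos [0.4756 0.1202 0.102 ] jaw -108.0 w 0.0651 j6 2.02 F [-1.4 -0.9 -0.9]
 axes x [-0.007 -0.001 -1.   ] y [-0.31  -0.951  0.003] z [-0.951  0.31   0.007]
 shift [ 0.002  -0.0012 -0.0011]
 turn about tool x 0.001 (jaw change deg -0.1)
[0.47682354 0.12048309 0.10424405]
[0.4783193  0.12078138 0.10617609]
[0.47934591 0.12097801 0.10738651]
```

View pics/x6wrist.png

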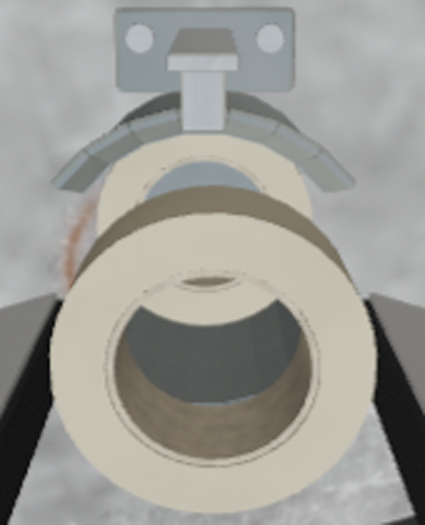

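View pics/x6side.png

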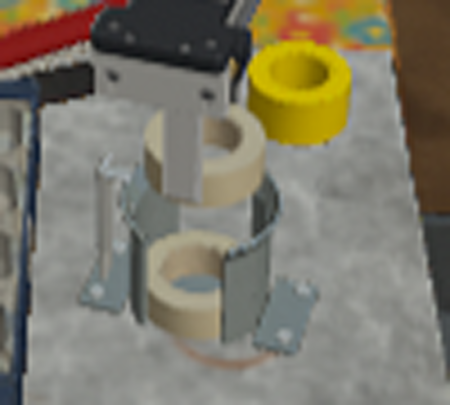

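View pics/x6scene.png

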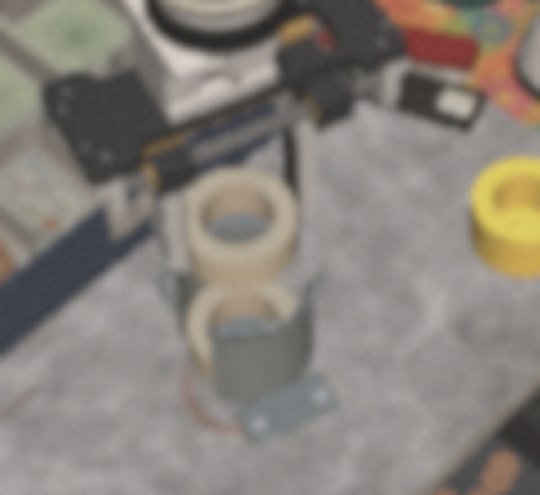

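```bash
python3 - <<'E'
from h import *
np.set_printoptions(precision=4,suppress=True)
s=load("x6wrist")
off=np.array([200,120])
S=np.array([[139,39],[270,38]])/2.5+off
M=np.array([[55,186],[354,184]])/2.5+off
T=np.array([[203,131]])/2.5+off
def model(q):
    x,y,a=q
    L=np.array([[.056,.0201,.007],[.056,-.0201,.007],[.0267,.0361,.078],[.0267,-.0361,.078],[.041,0,.084]])
    R=np.array([[np.cos(a),-np.sin(a)],[np.sin(a),np.cos(a)]])
    L[:,:2]=L[:,:2]@R.T+[x,y]
    return proj(s,L)
O=np.r_[S,M,T]
r=least_squares(lambda q:(model(q)-O).ravel(),[.4746,.1234,np.radians(-19)])
print(r.x,np.degrees(r.x[2]));print((model(r.x)-O))
b=np.array([50,212,377,513.])/2.5+np.r_[off,off]
def f(q):
    P=proj(s,circ(*q));return np.r_[P.min(0),P.max(0)]-b
h=least_squares(f,[.477,.12,.12]);print("held",h.x,h.fun)
E
```

```text
[ 0.4761  0.1212 -0.3067] -17.57207071031169
[[ 0.177  -0.3074]
 [-0.2171 -0.2816]
 [-0.454   0.2504]
 [ 0.2388  0.1456]
 [ 0.2358  0.1031]]
held [0.4747 0.1198 0.1209] [-0.2015  0.21    0.2019 -0.2326]
```

Request:
send_rows --pt "-1 0.01 -0.0018 -0.001 0.005" --pt "-1 0.02 -0.0018 -0.001 0.005" --pt "-1 0.03 -0.0018 -0.001 0.005" --pt "-1 0.04 -0.0018 -0.001 0.005"

```text
time: 5.67
tool_pos: [0.4802, 0.1224, 0.0647]
ee_rot: [2.692, 1.571, -0.769]
wrist_force: [-0.5, 0.2, -1.1]
width: 0.0653
```

Request:
send_rows --pt "-1 0.01 0 0 0" --pt "-1 0.02 0 0 0" --pt "-1 0.028 0 0 0" --pt "-1 0.028 0 0 0"

```text
time: 6.0
tool_pos: [0.4784, 0.1221, 0.0348]
ee_rot: [0.467, 1.566, -2.994]
wrist_force: [0.0, -0.2, -0.5]
width: 0.0656
```

Request:
send_rows --pt "-1 0.002 0 0 0" --pt "-1 0.004 0 0 0" --pt "-1 0.004 0 0 0"

```text
time: 6.25
tool_pos: [0.4804, 0.1224, 0.0336]
ee_rot: [-2.926, 1.57, -0.104]
wrist_force: [-0.2, 0.2, -0.9]
width: 0.0655
```

```bash
python3 - <<'E'
from h import *
from bench import robot
plan([.477,.121,.03],71.9)
for n in ("side",):
    s=robot.snapshot(n);np.savez("x7%s.npz"%n,**s)
    im=s["image"][:,:,::-1].copy()
    cv2.imwrite("pics/x7%s.png"%n,cv2.resize(im[220:310,270:370],None,fx=6,fy=6,interpolation=cv2.INTER_CUBIC))
E
```

```text
t 6.25 pos [0.4804 0.1224 0.0336] jaw -108.3 w 0.0655 j6 2.03 F [-0.2  0.2 -0.9]
 axes x [ 0.001 -0.    -1.   ] y [-0.314 -0.949 -0.   ] z [-0.949  0.314 -0.   ]
 shift [0.0036 0.0024 0.0028]
 turn about tool x -0.004 (jaw change deg 0.2)
```

View pics/x7side.png

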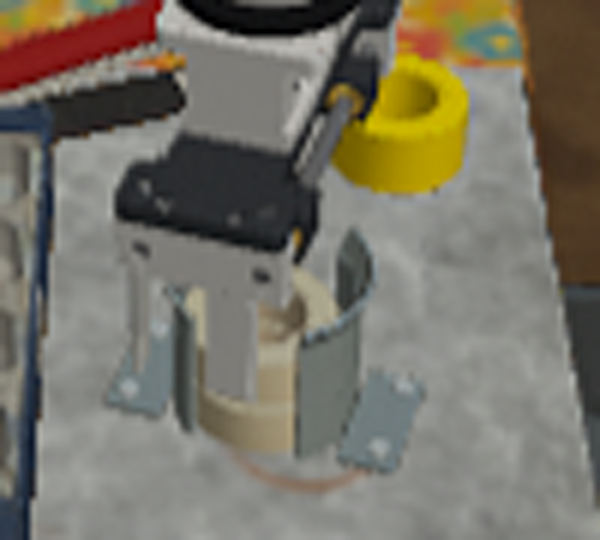

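Request:
send_rows --pt "-1 0.002 0 0 0" --pt "-1 0.003 0 0 0" --pt "-1 0.003 0 0 0"

```text
time: 6.55
tool_pos: [0.4801, 0.1224, 0.0304]
ee_rot: [2.606, 1.571, -0.855]
wrist_force: [-0.0, 0.6, 0.3]
width: 0.0652
```

Request:
send_rows --pt "-1 0.001 0 0 0" --pt "0.8 0.001 0 0 0" --pt "0.8 0.001 0 0 0" --pt "0.8 0.001 0 0 0" --pt "0.8 0.001 0 0 0"

```text
time: 6.97
tool_pos: [0.4802, 0.1224, 0.0294]
ee_rot: [2.902, 1.571, -0.559]
wrist_force: [-0.2, 0.6, -0.2]
width: 0.0843
```

Request:
send_rows --pt "0.8 0 0 0 0" --pt "0.8 -0.02 0 0 0" --pt "0.8 -0.05 0 0 0" --pt "0.8 -0.09 0 0 0" --pt "0.8 -0.13 0 0 0"

```text
time: 7.38
tool_pos: [0.4791, 0.1222, 0.1598]
ee_rot: [0.472, 1.568, -2.989]
wrist_force: [0.8, 0.5, 0.0]
width: 0.0846
```

Request:
send_rows --pt "1 -0.03 0 0.03 0" --pt "1 -0.03 0 0.06 0" --pt "1 -0.03 0 0.08 0" --pt "1 -0.03 0 0.08 0" --pt "1 -0.03 0 0.08 0"

```text
time: 7.8
tool_pos: [0.4041, 0.1477, 0.1898]
ee_rot: [-2.882, 1.569, -0.058]
wrist_force: [0.9, -0.3, -0.4]
width: 0.0938
```

```bash
python3 - <<'E'
from h import *
from bench import robot
plan([.4,.3,.19],71.9)
s=robot.snapshot("wrist");np.savez("w8.npz",**s);im=s["image"][:,:,::-1]
cv2.imwrite("pics/w8.png",im)
s=robot.snapshot("side");im=s["image"][:,:,::-1]
cv2.imwrite("pics/s8.png",cv2.resize(im[220:310,270:370],None,fx=6,fy=6,interpolation=cv2.INTER_CUBIC))
E
```

```text
t 7.8 pos [0.4041 0.1477 0.1898] jaw -108.2 w 0.0938 j6 2.11 F [ 0.9 -0.3 -0.4]
 axes x [ 0.002 -0.    -1.   ] y [-0.313 -0.95  -0.   ] z [-0.95   0.313 -0.002]
 shift [-0.0002 -0.1434  0.0515]
 turn about tool x -0.002 (jaw change deg 0.1)
```

View pics/w8.png

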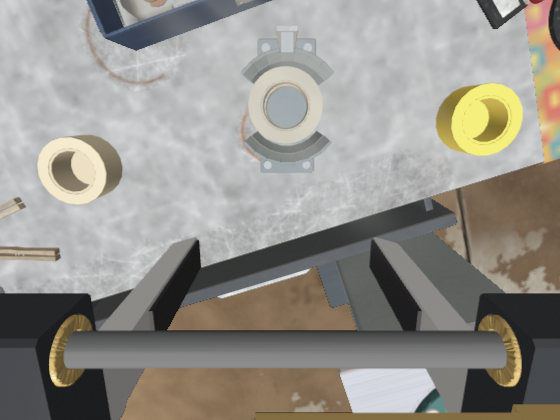

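View pics/s8.png

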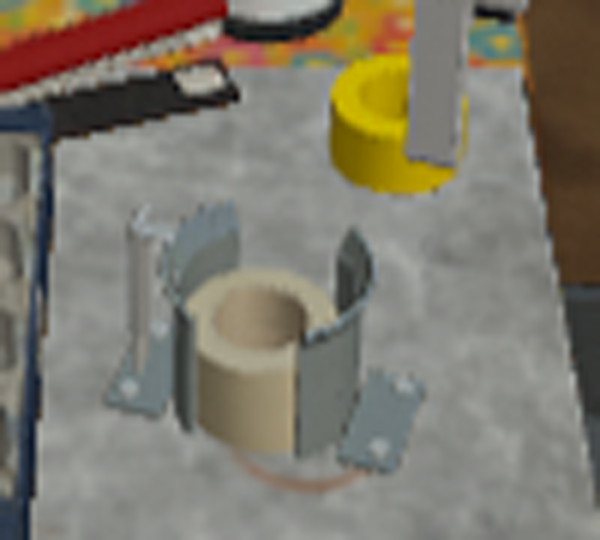

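```bash
python3 - <<'E'
from h import *
np.set_printoptions(precision=4,suppress=True)
s=load("w8");print(fitc(s,[38,137.5,106,204.5],.036))
c=load("scene0")
for uv in [(152,408),(35,237),(160,365),(183,380)]: print(uv,ray(c,uv,.0))
print(ray(c,(105,378),.15))
E
```

```text
(array([0.4849, 0.3369]), array([-0.6026, -0.2817,  0.608 ,  0.346 ]))
(152, 408) [ 0.4005  0.506  -0.    ]
(35, 237) [1.0317 0.4512 0.    ]
(160, 365) [0.4644 0.4372 0.    ]
(183, 380) [0.3989 0.4233 0.    ]
[0.4462 0.5426 0.15  ]
```

Request:
send_rows --pt "1 0 -0.04 -0.004 -0.1" --pt "1 0 -0.08 -0.007 -0.22" --pt "1 0 -0.12 -0.01 -0.34" --pt "1 0 -0.16 -0.014 -0.46" --pt "1 0 -0.2 -0.018 -0.49"

```text
time: 8.32
tool_pos: [0.4857, 0.3331, 0.188]
ee_rot: [0.605, 1.569, -2.363]
wrist_force: [0.7, -0.4, -0.2]
width: 0.094
```

Request:
send_rows --pt "1 0.02 0 0 0" --pt "1 0.04 0 0 0" --pt "1 0.04 0 0 0"

```text
time: 8.57
tool_pos: [0.4828, 0.3308, 0.1426]
ee_rot: [0.365, 1.559, -2.606]
wrist_force: [-0.2, -0.6, -0.9]
width: 0.0938
```

```bash
python3 - <<'E'
from h import *
from bench import robot
plan([.485,.337,.1],-80)
s=robot.snapshot("wrist");np.savez("w9.npz",**s);im=s["image"][:,:,::-1]
cv2.imwrite("pics/w9.png",im)
plan([.485,.337,.1],-80)
E
```

```text
t 8.57 pos [0.4828 0.3308 0.1426] jaw -80.2 w 0.0938 j6 1.9 F [-0.2 -0.6 -0.9]
 axes x [-0.01  -0.006 -1.   ] y [ 0.17  -0.985  0.004] z [-0.985 -0.17   0.011]
 shift [ 0.0425 -0.006  -0.0037]
 turn about tool x -0.004 (jaw change deg 0.2)
t 8.62 pos [0.4834 0.3308 0.145 ] jaw -80.3 w 0.0941 j6 1.9 F [-0.2  1.  -0.5]
 axes x [-0.007 -0.004 -1.   ] y [ 0.169 -0.986  0.003] z [-0.986 -0.169  0.008]
 shift [ 0.045 -0.006 -0.003]
 turn about tool x -0.004 (jaw change deg 0.3)
```

View pics/w9.png

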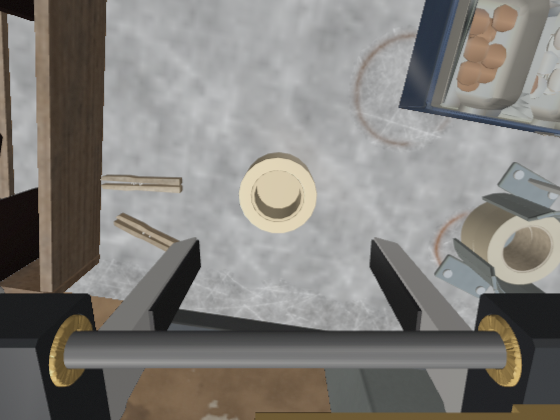

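```bash
python3 - <<'E'
from h import *
s=load("w9");r=fitc(s,[239.5,158.5,317,233],.036);print(r)
plan([*r[0],.007],-80)
E
```

```text
(array([0.48520294, 0.33609096]), array([-0.30162832, -0.49721705,  0.30261276,  0.58295598]))
t 8.62 pos [0.4834 0.3308 0.145 ] jaw -80.3 w 0.0941 j6 1.9 F [-0.2  1.  -0.5]
 axes x [-0.007 -0.004 -1.   ] y [ 0.169 -0.986  0.003] z [-0.986 -0.169  0.008]
 shift [ 0.138  -0.0054 -0.0038]
 turn about tool x -0.004 (jaw change deg 0.3)
```

Request:
send_rows --pt "1 0.04 -0.005 -0.004 0" --pt "1 0.08 -0.005 -0.004 0" --pt "1 0.12 -0.005 -0.004 0" --pt "1 0.13 -0.005 -0.004 0" --pt "1 0.13 -0.005 -0.004 0"

```text
time: 9.03
tool_pos: [0.4852, 0.3354, 0.0161]
ee_rot: [0.358, 1.563, -2.614]
wrist_force: [0.3, 0.2, 0.7]
width: 0.0939
```

```bash
python3 - <<'E'
from h import *
from bench import robot
plan([.485,.336,.007],-80)
s=robot.snapshot("wrist");np.savez("w10.npz",**s);im=s["image"][:,:,::-1]
cv2.imwrite("pics/w10.png",im)
plan([.485,.336,.007],-80)
E
```

```text
t 9.03 pos [0.4852 0.3354 0.0161] jaw -80.3 w 0.0939 j6 1.91 F [0.3 0.2 0.7]
 axes x [-0.007 -0.004 -1.   ] y [ 0.169 -0.986  0.003] z [-0.986 -0.169  0.007]
 shift [ 0.0091 -0.0006  0.0001]
 turn about tool x -0.005 (jaw change deg 0.3)
t 9.08 pos [0.4874 0.3367 0.0195] jaw -80.3 w 0.0942 j6 1.91 F [0.9 0.1 1.4]
 axes x [-0.001 -0.001 -1.   ] y [ 0.169 -0.986  0.001] z [-0.986 -0.169  0.001]
 shift [0.0125 0.0003 0.0025]
 turn about tool x -0.005 (jaw change deg 0.3)
```

View pics/w10.png

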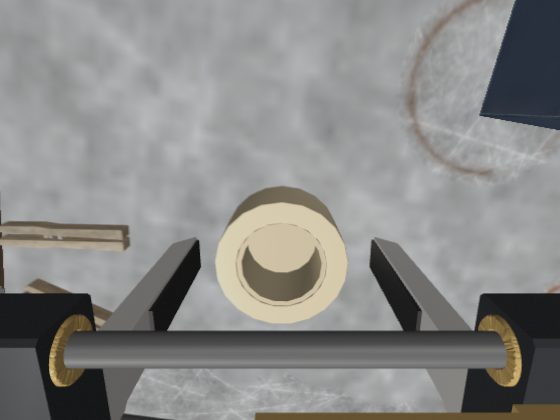

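Request:
send_rows --pt "1 0.006 0 0 0" --pt "1 0.011 0 0 0" --pt "-1 0.011 0 0 0" --pt "-1 0.011 0 0 0" --pt "-1 0.011 0 0 0"

```text
time: 9.5
tool_pos: [0.4879, 0.3377, 0.0097]
ee_rot: [-2.834, 1.569, 0.478]
wrist_force: [1.1, -0.2, -0.6]
width: 0.0775
```

Request:
send_rows --pt "-1 0 0 0 0" --pt "-1 0 0 0 0" --pt "-1 0 0 0 0" --pt "-1 0 0 0 0"

```text
time: 9.83
tool_pos: [0.4875, 0.3375, 0.0091]
ee_rot: [-2.91, 1.57, 0.402]
wrist_force: [-0.6, -1.1, 2.7]
width: 0.0658
```

Request:
send_rows --pt "-1 -0.02 0 0 0" --pt "-1 -0.05 0 0 0" --pt "-1 -0.09 0 0 0" --pt "-1 -0.13 0 0 0" --pt "-1 -0.17 0 0 0"

```text
time: 10.25
tool_pos: [0.4864, 0.337, 0.1791]
ee_rot: [0.361, 1.569, -2.61]
wrist_force: [-0.1, 0.7, -2.1]
width: 0.0657
```

```bash
python3 - <<'E'
from h import *
plan([.40,.147,.195],-107.8)
E
```

```text
t 10.25 pos [0.4864 0.337  0.1791] jaw -80.2 w 0.0657 j6 1.91 F [-0.1  0.7 -2.1]
 axes x [-0.002 -0.001 -1.   ] y [ 0.17  -0.985  0.001] z [-0.985 -0.17   0.002]
 shift [-0.0155  0.1726  0.1175]
 turn about tool x 0.481 (jaw change deg -27.6)
```

Request:
send_rows --pt "-1 -0.01 0.025 0.017 0.09" --pt "-1 -0.015 0.055 0.037 0.2" --pt "-1 -0.015 0.085 0.058 0.31" --pt "-1 -0.015 0.115 0.078 0.42" --pt "-1 -0.015 0.145 0.099 0.48"

```text
time: 10.67
tool_pos: [0.4131, 0.1764, 0.1929]
ee_rot: [1.075, 1.57, -2.38]
wrist_force: [-0.1, -0.5, -0.2]
width: 0.0657
```

```bash
python3 - <<'E'
from h import *
plan([.40,.147,.195],-107.8)
E
```

```text
t 10.67 pos [0.4131 0.1764 0.1929] jaw -108.0 w 0.0657 j6 2.16 F [-0.1 -0.5 -0.2]
 axes x [-0. -0. -1.] y [-0.308 -0.951  0.001] z [-0.951  0.308  0.   ]
 shift [-0.002   0.032   0.0034]
 turn about tool x -0.003 (jaw change deg 0.2)
```

Request:
send_rows --pt "-1 0 0.02 0.003 0" --pt "-1 0 0.03 0.003 0" --pt "-1 0 0.03 0.003 0" --pt "-1 0 0.03 0.003 0"

```text
time: 11.0
tool_pos: [0.4026, 0.1503, 0.1934]
ee_rot: [-1.79, 1.57, 1.041]
wrist_force: [-0.2, 0.1, -1.1]
width: 0.0655
```

```bash
python3 - <<'E'
from h import *
from bench import robot
plan([.477,.121,.19],-107.8)
s=robot.snapshot("wrist");np.savez("w11.npz",**s);im=s["image"][:,:,::-1]
cv2.imwrite("pics/w11.png",im)
cv2.imwrite("pics/w11z.png",cv2.resize(im[10:350,210:360],None,fx=1.75*2,fy=1.75,interpolation=cv2.INTER_CUBIC) if 0 else cv2.resize(im[15:165,220:355],None,fx=4,fy=4,interpolation=cv2.INTER_CUBIC))
E
```

```text
t 11.0 pos [0.4026 0.1503 0.1934] jaw -107.8 w 0.0655 j6 2.11 F [-0.2  0.1 -1.1]
 axes x [ 0.     0.001 -1.   ] y [-0.305 -0.952 -0.001] z [-0.952  0.305 -0.   ]
 shift [ 0.0034  0.0053 -0.0798]
 turn about tool x 0.001 (jaw change deg -0.0)
```

View pics/w11.png

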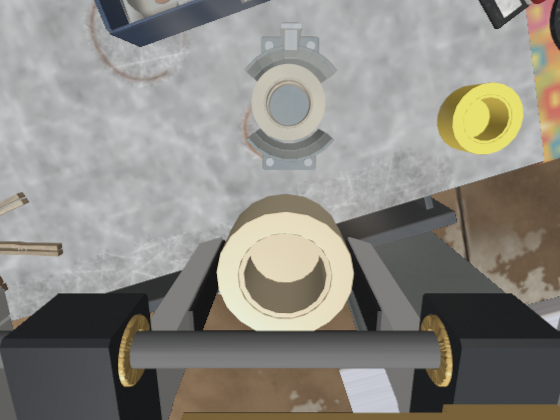

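View pics/w11z.png

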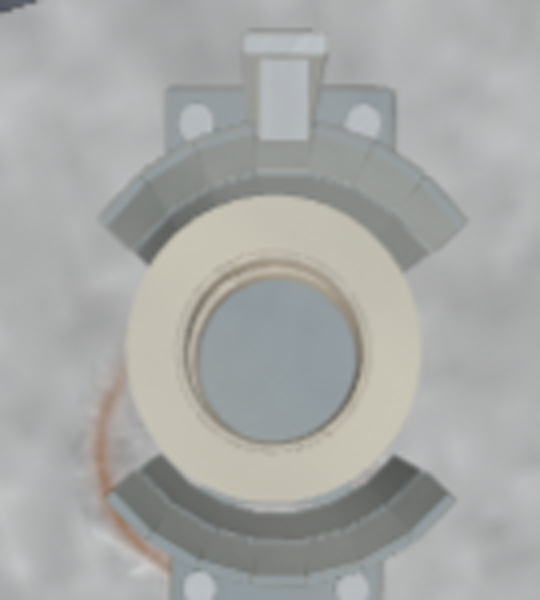

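```bash
python3 - <<'E'
from h import *
np.set_printoptions(precision=4,suppress=True)
s=load("w11");off=np.array([220,15])
O=np.array([[196,121],[363,119],[200,587],[353,585],[100,218],[467,215],[108,497],[456,495],[284,140]])/4+off
def model(q):
    x,y,a=q
    L=np.array([[.056,.0201,.007],[.056,-.0201,.007],[-.056,.0201,.007],[-.056,-.0201,.007],[.0267,.0361,.078],[.0267,-.0361,.078],[-.0267,.0361,.078],[-.0267,-.0361,.078],[.041,0,.084]])
    R=np.array([[np.cos(a),-np.sin(a)],[np.sin(a),np.cos(a)]])
    L[:,:2]=L[:,:2]@R.T+[x,y]
    return proj(s,L)
r=least_squares(lambda q:(model(q)-O).ravel(),[.4746,.1234,np.radians(-19)])
print(r.x,np.degrees(r.x[2]));print(np.abs(model(r.x)-O).max())
b=np.array([217.5,204,353,333.])
def f(q):
    P=proj(s,circ(*q));return np.r_[P.min(0),P.max(0)]-b
h=least_squares(f,[.477,.12,.12]);print("held",h.x,h.fun)
d=r.x[:2]-h.x[:2];y=np.array([-.305,-.952]);z=np.array([-.952,.305]);print("shift y,z",d@y,d@z)
plan([r.x[0],r.x[1],.1],-90+np.degrees(r.x[2]))
E
```

```text
[ 0.4767  0.1213 -0.3073] -17.60663413533879
1.1938772267955216
held [0.4036 0.1493 0.2207] [-1.2615  1.3118  1.2623 -1.4566]
shift y,z 0.004383551351558251 -0.07808930598340208
t 11.05 pos [0.4027 0.1507 0.1933] jaw -107.7 w 0.0655 j6 2.11 F [ 0.5  0.7 -1.9]
 axes x [ 0.     0.001 -1.   ] y [-0.304 -0.953 -0.001] z [-0.953  0.304  0.   ]
 shift [ 0.0933  0.0056 -0.0794]
 turn about tool x -0.002 (jaw change deg 0.1)
```

Request:
send_rows --pt "-1 0 0.005 -0.03 0" --pt "-1 0 0.005 -0.06 0" --pt "-1 0.03 0.005 -0.079 0" --pt "-1 0.065 0.005 -0.079 0" --pt "-1 0.075 0.005 -0.079 0"

```text
time: 11.47
tool_pos: [0.4739, 0.1216, 0.1123]
ee_rot: [0.402, 1.56, -3.049]
wrist_force: [-0.9, -0.5, -2.1]
width: 0.0659
```

Request:
send_rows --pt "-1 0 0 0 0"

```text
time: 11.55
tool_pos: [0.4733, 0.1218, 0.1139]
ee_rot: [0.407, 1.561, -3.043]
wrist_force: [0.4, -0.4, -1.1]
width: 0.0656
```

```bash
python3 - <<'E'
from h import *
from bench import robot
plan([.477,.121,.1],-107.6)
for n in ("wrist","side"):
    s=robot.snapshot(n);np.savez("x12%s.npz"%n,**s)
    im=s["image"][:,:,::-1].copy()
    cv2.imwrite("pics/x12%s.png"%n,cv2.resize(im[220:310,270:370],None,fx=6,fy=6,interpolation=cv2.INTER_CUBIC) if n!="wrist" else cv2.resize(im[120:345,200:370],None,fx=2.5,fy=2.5,interpolation=cv2.INTER_CUBIC))
plan([.477,.121,.1],-107.6)
E
```

```text
t 11.55 pos [0.4733 0.1218 0.1139] jaw -107.7 w 0.0656 j6 2.01 F [ 0.4 -0.4 -1.1]
 axes x [-0.01  -0.001 -1.   ] y [-0.303 -0.953  0.004] z [-0.953  0.303  0.009]
 shift [ 0.0138 -0.0004 -0.0039]
 turn about tool x -0.001 (jaw change deg 0.1)
t 11.65 pos [0.4762 0.1221 0.1189] jaw -107.7 w 0.0651 j6 2.01 F [ 0.   0.2 -0.3]
 axes x [-0.  0. -1.] y [-0.303 -0.953 -0.   ] z [-0.953  0.303  0.   ]
 shift [ 0.0189  0.0008 -0.0011]
 turn about tool x -0.001 (jaw change deg 0.1)
```

View pics/x12wrist.png

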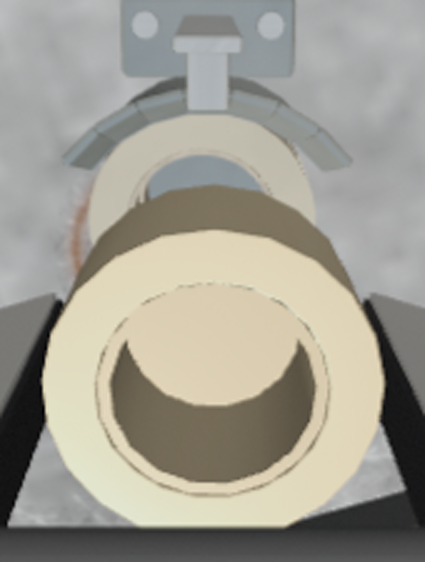

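View pics/x12side.png

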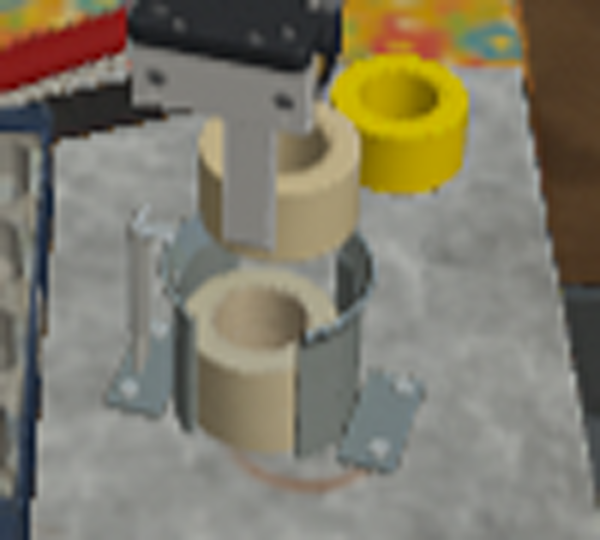

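Request:
send_rows --pt "-1 0.012 -0.0005 -0.001 0" --pt "-1 0.022 -0.0005 -0.001 0" --pt "-1 0.03 -0.0005 -0.001 0" --pt "-1 0.036 -0.0005 -0.001 0" --pt "-1 0.042 -0.0005 -0.001 0"

```text
time: 12.07
tool_pos: [0.4768, 0.1214, 0.0759]
ee_rot: [0.944, 1.571, -2.507]
wrist_force: [1.1, 0.3, -0.4]
width: 0.0655
```

Request:
send_rows --pt "-1 0.003 0 0 0" --pt "-1 0.006 0 0 0" --pt "-1 0.008 0 0 0" --pt "-1 0.008 0 0 0"

```text
time: 12.4
tool_pos: [0.477, 0.1213, 0.0681]
ee_rot: [0.619, 1.57, -2.832]
wrist_force: [0.3, 0.3, -2.1]
width: 0.0658
```

```bash
python3 - <<'E'
from h import *
from bench import robot
for n in ("side",):
    s=robot.snapshot(n);np.savez("x13%s.npz"%n,**s)
    im=s["image"][:,:,::-1].copy()
    cv2.imwrite("pics/x13%s.png"%n,cv2.resize(im[220:310,270:370],None,fx=6,fy=6,interpolation=cv2.INTER_CUBIC) if n!="wrist" else im)
plan([.477,.121,.058],-107.6)
E
```

```text
t 12.45 pos [0.4771 0.1213 0.0685] jaw -107.7 w 0.0655 j6 2.01 F [ 0.2 -0.6 -0.7]
 axes x [ 0. -0. -1.] y [-0.305 -0.952  0.   ] z [-0.952  0.305 -0.   ]
 shift [0.0105 0.0003 0.    ]
 turn about tool x -0.002 (jaw change deg 0.1)
```

View pics/x13side.png

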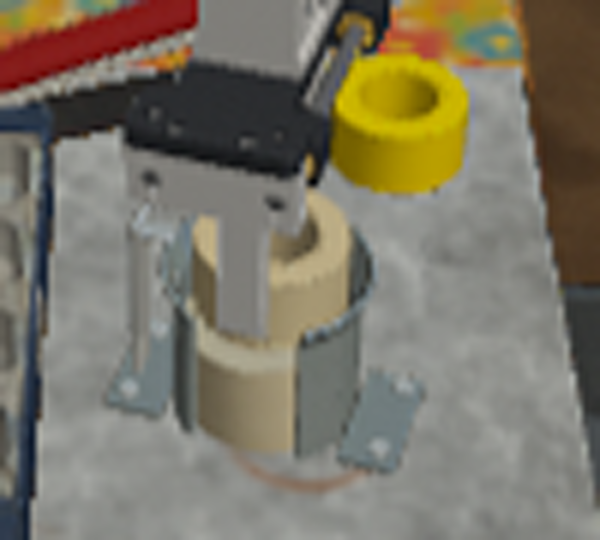

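Request:
send_rows --pt "-1 0.003 0 0 0" --pt "-1 0.006 0 0 0" --pt "-1 0.008 0 0 0" --pt "-1 0.008 0 0 0"

```text
time: 12.78
tool_pos: [0.4766, 0.1213, 0.0598]
ee_rot: [0.517, 1.57, -2.934]
wrist_force: [0.8, -0.1, -1.4]
width: 0.0652
```

Request:
send_rows --pt "-1 0.001 0 0 0" --pt "-1 0.002 0 0 0" --pt "-1 0.002 0 0 0"

```text
time: 13.03
tool_pos: [0.477, 0.1213, 0.0583]
ee_rot: [0.744, 1.57, -2.707]
wrist_force: [1.3, 1.1, -1.2]
width: 0.0654
```

Request:
send_rows --pt "-1 0.001 0 0 0" --pt "-1 0.001 0 0 0"

```text
time: 13.2
tool_pos: [0.4771, 0.1213, 0.0574]
ee_rot: [1.263, 1.571, -2.188]
wrist_force: [0.8, 0.0, -1.3]
width: 0.0654
```

```bash
python3 - <<'E'
from h import *
from bench import robot
s=robot.snapshot("side")
im=s["image"][:,:,::-1].copy()
cv2.imwrite("pics/x14.png",cv2.resize(im[220:310,270:370],None,fx=6,fy=6,interpolation=cv2.INTER_CUBIC))
plan([.477,.121,.058],-107.6)
E
```

```text
t 13.25 pos [0.4771 0.1213 0.0574] jaw -107.7 w 0.0651 j6 2.01 F [-0.   0.4 -1.1]
 axes x [-0. -0. -1.] y [-0.305 -0.952  0.   ] z [-0.952  0.305  0.   ]
 shift [-0.0006  0.0003 -0.    ]
 turn about tool x -0.002 (jaw change deg 0.1)
```

View pics/x14.png

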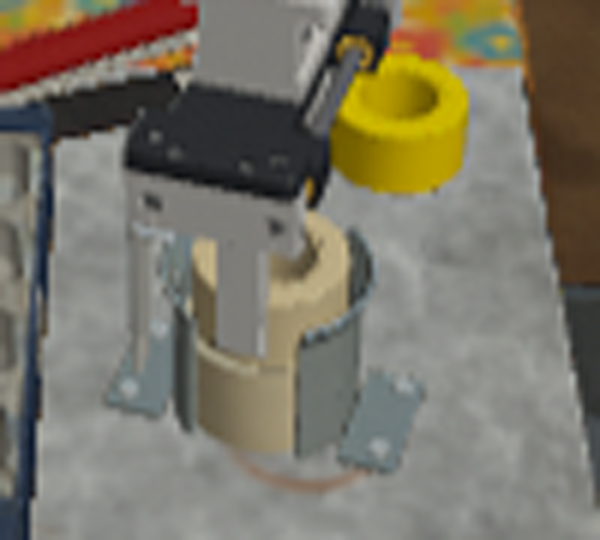

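Essentially touching; release, retreat.

Request:
send_rows --pt "-1 0.001 0 0 0" --pt "0.8 0.001 0 0 0" --pt "0.8 0.001 0 0 0" --pt "0.8 0.001 0 0 0" --pt "0.8 0.001 0 0 0"

```text
time: 13.67
tool_pos: [0.4772, 0.1213, 0.0565]
ee_rot: [-2.982, 1.57, -0.15]
wrist_force: [-0.5, 0.6, 0.1]
width: 0.0839
```

Request:
send_rows --pt "0.8 0 0 0 0" --pt "0.8 -0.02 0 0 0" --pt "0.8 -0.05 0 0 0" --pt "0.8 -0.09 0 0 0" --pt "0.8 -0.13 0 0 0"

```text
time: 14.08
tool_pos: [0.4761, 0.1212, 0.1868]
ee_rot: [0.483, 1.568, -2.968]
wrist_force: [1.3, 0.1, -0.2]
width: 0.0848
```

Request:
send_rows --pt "0.8 -0.01 0 0.03 0" --pt "0.8 -0.01 0 0.06 0" --pt "0.8 -0.01 0 0.09 0" --pt "0.8 -0.01 0 0.09 0" --pt "0.8 -0.01 0 0.09 0"

```text
time: 14.5
tool_pos: [0.3908, 0.1491, 0.1969]
ee_rot: [-2.757, 1.569, 0.077]
wrist_force: [0.1, -0.2, 0.0]
width: 0.0846
```

```bash
python3 - <<'E'
from h import *
from bench import robot
plan([.4,.3,.19],71.9)
s=robot.snapshot("wrist");np.savez("w15.npz",**s);im=s["image"][:,:,::-1]
cv2.imwrite("pics/w15.png",im)
s=robot.snapshot("side");im=s["image"][:,:,::-1]
a=cv2.resize(im[220:310,270:370],None,fx=4,fy=4,interpolation=cv2.INTER_CUBIC)
im2=im.copy()
cc=np.array([.477,.121]);
for h in(.084,): cv2.polylines(im2,[proj(s,circ(*cc,h)).round().astype(int)],True,(0,0,255),1)
b=cv2.resize(im2[220:310,270:370],None,fx=4,fy=4,interpolation=cv2.INTER_NEAREST)
cv2.imwrite("pics/s15.png",np.hstack([a,b]))
cv2.imwrite("pics/s15f.png",im)
E
```

```text
t 14.5 pos [0.3908 0.1491 0.1969] jaw -107.6 w 0.0846 j6 2.11 F [ 0.1 -0.2  0. ]
 axes x [ 0.002  0.    -1.   ] y [-0.303 -0.953 -0.001] z [-0.953  0.303 -0.002]
 shift [ 0.007  -0.1466  0.037 ]
 turn about tool x 0.008 (jaw change deg -0.5)
```

View pics/w15.png

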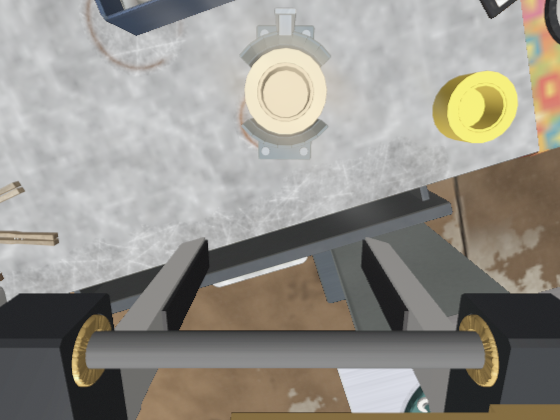

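View pics/s15.png

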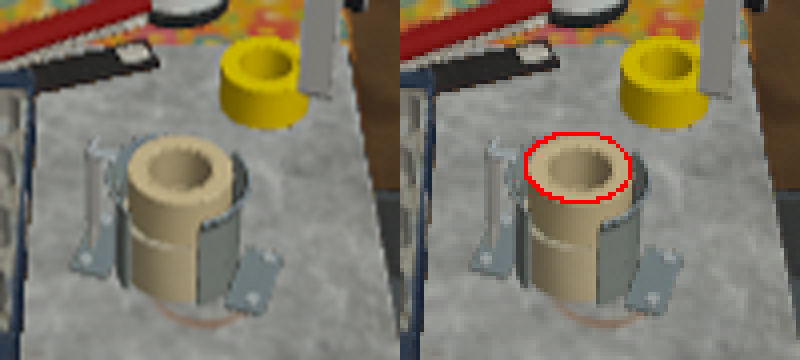

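View pics/s15f.png

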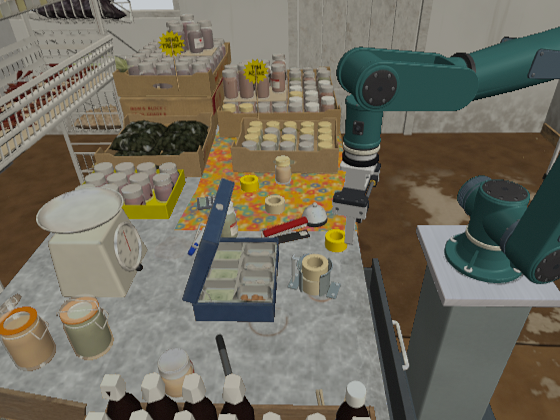

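```bash
python3 -c "
from bench import robot
print(robot.close_job(), robot.get_obs()['time'])"
```

```text
the job is handed in; nothing more can be done
the job is handed in; nothing more can be done
```

I put the loose narrow roll and then the wide roll from the left of the table into the holder. The holder already held a narrow roll, so the stack is 24 + 24 + 36 = 84 mm. I handed the job in at about 14.6 s of the 67 s allowed.

**Last checks:**
- **Stack:** in the side picture it lies flat, and its top matches the 84 mm circle I projected there. The wrist picture shows the wide roll centred below the pointer.
- **Rest of the scene:** the spare wide roll lies untouched on the cloth, and the jar with the cream lid, the yellow rolls and the bell show no movement.
- **Forces and gripper:** wrist-force components stayed within about 4 N in every reading, and the gripper was open and clear of everything at the end.

**What disagreed:** the narrow rolls looked greyer than the wide ones and had see-through cores, so I doubted the loose narrow one at first. It matched the roll already in the holder in colour and fitted a 24 mm thickness. No other narrow roll could be seen, so I took it as the right one. The measured tool position also wandered by 2–5 mm while the arm settled, so I checked position against the pictures before each insertion.

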